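Load the spring-loaded tin dispenser

ROBOT

A 6-joint arm with a two-finger parallel gripper is mounted at the origin on a cart in front of the work surface, level with it; the furniture and walls round the work are solid. World frame = base frame: x ahead of the robot, y to its left, z up, the work surface at z = 0. Lengths are in m, angles in rad, forces in N, time in s.
With the tool pointing down it reaches from about 0.25 to 0.85 m from the base axis. Payload 12.5 kg.
Tool frame: the origin (TCP) lies midway between the tips of the shut fingers; the grasp point (between the pads) lies 19 mm behind it; z points along the fingers, x is the direction in which the jaws open and shut, and the axes are right-handed (so a half turn about z gives the same grasp; the last joint's range is limited). The gripper opens to 93 mm and grips with 3 to 60 N. Pads are 15 mm wide; open, the fingers measure 128 mm over their backs; the gripper's body (75 mm by 188 mm) begins 65 mm behind the grasp point.
Start: joints at [-1.193, 0.351, 1.652, -0, 1.139, -0.085], TCP at [0.246, -0.492, 0.219] pointing down, gripper open.
Joint ranges: [-2.75, 2.75], [-0.79, 2.1], [0.01, 2.65], [-1.57, 4.71], [0.07, 3.14], [-2.87, 2.87]. Speed limits (rad/s): [2.22, 2.22, 2.79, 3.14, 3.14, 3.14].

INTERFACE

Orientations are given as a rotation vector (axis times angle).
In Python, from station import robot, optics gives the robot as it stands. The module is installed in compiled form; this text tells all that it offers.
- The arm moves only by the shell command python3 -m inch 'ROWS' [OPENING]. ROWS is JSON, a list of rows, each a list of 2 entries, a list of its own where there are three numbers: the shift along the tool's x, y, z in mm, then the turn, a rotation vector about the tool's x, y, z in rad. A call has 1 to 8 rows; each row is the pose to reach, as a shift and turn from the pose measured when the call began, along the tool's axes at that moment; what a row does not reach only later rows make up. A row lasts 1/8 s, in which the tool goes at most 62.5 mm and 10.7 degrees, less where a joint would pass 70% of its speed; a pose out of reach is approached as far as the arm can. A call with a gripper value outside its range is refused whole. OPENING is the finger opening in mm, from 0 to 93, set as the call begins (- or left out, the last holds). The fingers move at their own pace and stop on an object; the grip force is fixed at half the most. Time passes only in rows, so rows that repeat a pose let the fingers close. It gives the time, the measured TCP pose, the force and the opening at its end, in the units of the state.
- robot.observe(): the state, without advancing time (a new reading comes with each control period).
- optics.capture(name): name is "scene" or "top"; returns (picture, depth): 420x560x3 uint8, red, green, blue; 420x560 float32, m along the optical axis (not along the pixel's ray), 0 where there is no reading.
- optics.camera_info(name): a dict with "camera_matrix" (3x3 intrinsics, pixels), "R" (3x3) and "t" (3): a world point X has camera coordinates R X + t. Camera axes: x right, y down, z forward; pixel columns grow to the right and rows downward; lengths in m; the calibration is good to about 2 mm. A picture is of the moment at which its call begins. camera_info takes no time and is no camera call.
- robot.close_job(): hands the job in, once; it reports no verdict.
The state is a dict: "clock": time; "joint_pos": joint angles; "joint_vel": joint speeds; "tau": joint torques, N m; "eef_pos": TCP position; "orientation": TCP orientation; "ft_force": force on the tool from outside, world axes, zero at the start; "ft_torque": the same for the moment, N m; "grip_width": opening from 0.0 (shut) to 1.0 (fully open).
Only numpy, scipy, OpenCV 4.12 (cv2) and the standard library are available. Lean on these libraries where they do the work, as an engineer would, in place of code of your own. Each camera call takes 0.05 s, during which the arm holds its last target.

TASK

Load both slim food tins, standing up along the chute, into the leaning red tin dispenser: first the dark green tin, pushed down against the sprung platform until the steel catch snaps over its lid and holds it without you, then the white one on top of it, pushed down until the catch snaps over its lid in turn. Let go and leave the dispenser holding both, and do not disturb the other things on the worktop.

Things in the scene. Friction and masses are not known exactly. Their poses are not given: they have to be found in the camera images.
- green_tin_mid (a point): Slim upright food tin with a dark green label, diameter 57 mm, height 72 mm, about 0.18 kg; the point is its centre, half-way up; z is the tin's axis. Goes in first.
- white_tin_mid (a point): Slim upright food tin with a mostly white, pale green label, diameter 57 mm, height 72 mm, about 0.18 kg; the point is its centre, half-way up; z is the tin's axis. Goes in second.
- chute: Dispenser's chute (red casing below, steel V trough above) on a fixed black foot. Origin at the mouth, 178 mm above the worktop, on the axis of a tin lying in the trough. z: up and out along the chute, leaning 30 degrees from vertical to the front, roughly toward the robot; x: to the back and up; y: sideways, level.
- trough_top (a point): Top end of the trough's spine, at x = -43, z = +40 mm of the chute; same axes. The trough is a 90 degree V that cradles a tin from the -x side; its edges reach x = -16, y = +-25 mm. A back strip at x = +35 mm leaves 6 mm of play behind the tin.
- casing_top (a point): Top of the closed casing on the chute's axis, at z = -75 mm of the chute; same axes. Above it the sides (+-y) are open to the fingers; below it side walls stand at y = +-34 mm, down to z = -174 mm.
- platform (a joint): Sprung platform (black disc, 51 mm across) in the chute: metres pushed down along the chute. At 0 its top is at z = -22 mm of the chute; travel 0.140. Spring 3.0 N at 0 plus 35 N/m: it rises again with what stands on it unless held or caught. One caught tin: 0.054; two: 0.126.
- catch (a joint): Steel spring bolt at the chute's back (+x), metres pushed back from full reach (0) to 0.012; 1.8 N at 0 plus 150 N/m. A tin pushed down its sloping top moves it aside; it snaps out over a lid that is below z = -4 mm of the chute. When the next tin moves it aside, the tin below rises against that one and both go down together. About 10 N of push is enough.
- catch_nose (a point): Nose of the catch, moving with it: at full reach x = +22, z = -2 mm of the chute; same axes. Its slope runs back from there to x = +36, z = +20 mm; its black housing (32 mm wide, x = 35 to 59 mm) rises to z = +27 mm.
- mug: Bystander: light blue mug, 82 x 117 x 91 mm, loose; origin under its centre.
- short_tin: Bystander: short wide tin, red and blue label, 75 mm across, 58 mm high, loose; origin under its centre. Not to be loaded.
- kitchen_timer: Bystander: white and red wind-up timer, 72 mm across, 62 mm high, loose; origin under its centre.
- match_box: Bystander: red matchbox, 53 x 35 x 14 mm, loose; origin under its centre.
There are look-alikes about, which are no part of the job. Leave any brown, pink or turquoise look-alike of the part that bears white_tin_mid alone.

How it is judged:
On the way:
1. the green tin is in the chute, down on the platform, the catch over its lid, and let go (z of green_tin_mid in the frame of chute between -0.049 and -0.035 m and x of green_tin_mid in the frame of chute between -0.008 and 0.008 m and y of green_tin_mid in the frame of chute between -0.008 and 0.008 m and angle between the z axis of green_tin_mid and the z axis of chute, either way round below 0.12 rad and value of joint platform above 0.045 m and value of joint catch below 0.004 m and contact force between the fingers and green_tin below 0.2 N), for 0.2 s.
At the end, for the whole second after the job is handed in: Both tins at rest and let go, in line with the chute (7 degrees, 8 mm): green below (centre 105-123 mm below the mouth along the chute), white on top (centre 35-49 mm below), the platform more than 115 mm down, the catch within 4 mm of full reach over the white lid (z of white_tin_mid in the frame of chute between -0.049 and -0.035 m and x of white_tin_mid in the frame of chute between -0.008 and 0.008 m and y of white_tin_mid in the frame of chute between -0.008 and 0.008 m and angle between the z axis of each of white_tin_mid, green_tin_mid and the z axis of chute, either way round below 0.12 rad and z of green_tin_mid in the frame of chute between -0.123 and -0.105 m and x of green_tin_mid in the frame of chute between -0.008 and 0.008 m and y of green_tin_mid in the frame of chute between -0.008 and 0.008 m and value of joint platform above 0.115 m and value of joint catch below 0.004 m and linear speed of each of white_tin, green_tin below 0.02 m/s); the robot touches nothing.
It fails at once if the blue mug is moved more than 30 mm (distance of mug from where it was at the start of the episode above 0.03 m).
It fails at once if the short wide tin is moved more than 30 mm (distance of short_tin from where it was at the start of the episode above 0.03 m).
It fails at once if the kitchen timer is moved more than 30 mm (distance of kitchen_timer from where it was at the start of the episode above 0.03 m).
It fails at once if the matchbox is moved more than 30 mm (distance of match_box from where it was at the start of the episode above 0.03 m).
It also fails if it takes over 61 s, if anything falls off the work surface, if the arm or the gripper's body presses on something with over 40 N, if the wrist force passes 120 N, or if a joint passes its speed limit or range.

## Working session

There is one attempt and no reset: what is moved stays moved. The work goes in short steps, Python scripts to look and compute and a shell command to move; the robot and the scene stay as the last step left them, time stands still between calls to the robot, and variables do not carry over. Pictures are saved under pics/ and viewed, and the job is handed in when it is done.

```bash
mkdir -p pics; cat > h.py <<'E'
import numpy as np, cv2
from station import robot, optics
def cap(name, tag):
    p,d=optics.capture(name); cv2.imwrite(f'pics/{tag}.png',cv2.cvtColor(p,cv2.COLOR_RGB2BGR)); np.save(f'pics/{tag}.npy',d); return p,d
def world(name,u,v,d):
    c=optics.camera_info(name);K=np.array(c['camera_matrix']);R=np.array(c['R']);t=np.array(c['t'])
    p=np.stack([(np.asarray(u)-K[0,2])/K[0,0]*d,(np.asarray(v)-K[1,2])/K[1,1]*d,d+0*np.asarray(u)],-1)
    return (p-t)@R
def proj(name,X):
    c=optics.camera_info(name);K=np.array(c['camera_matrix']);R=np.array(c['R']);t=np.array(c['t'])
    p=np.atleast_2d(X)@R.T+t; p=p@K.T; return p[:,:2]/p[:,2:]
E
python3 - <<'E'
from h import *
for n in("scene","top"):
    cap(n,n+'0'); c=optics.camera_info(n); print(n,np.round(c['camera_matrix'],1).tolist(),'pos',np.round(-np.array(c['R']).T@c['t'],3),np.round(c['R'],3).tolist())
print(robot.observe())
E
```

```text
scene [[543.7, 0.0, 280.9], [0.0, 543.7, 207.9], [0.0, 0.0, 1.0]] pos [-0.632 -0.732  0.647] [[0.434, -0.901, -0.02], [-0.375, -0.16, -0.913], [0.819, 0.404, -0.407]]
top [[480.9, 0.0, 279.5], [0.0, 480.9, 208.0], [0.0, 0.0, 1.0]] pos [ 0.368 -0.211  1.243] [[-0.014, -1.0, 0.015], [-0.999, 0.013, -0.034], [0.034, -0.015, -0.999]]
{'clock': 0.1, 'joint_pos': array([-1.19263349e+00,  3.51194751e-01,  1.65231315e+00,  3.39173551e-05,
        1.13909632e+00, -8.45602420e-02]), 'joint_vel': array([-0.0003484 ,  0.00043871, -0.00086056,  0.00106186, -0.00099397,
       -0.00074489]), 'tau': array([-1.31769248e-04, -4.98027420e+01, -2.85704130e+01,  6.99476106e-02,
        2.39305256e-02, -2.08287940e-05]), 'eef_pos': array([ 0.24545637, -0.49186951,  0.21816632]), 'orientation': array([-2.67108880e+00,  1.65255678e+00,  1.24675434e-03]), 'ft_force': array([-0.34695675,  0.09788395,  0.37427541]), 'ft_torque': array([ 0.00900286, -0.03363528,  0.00795602]), 'grip_width': 0.9986022680409006}
```

View pics/scene0.png

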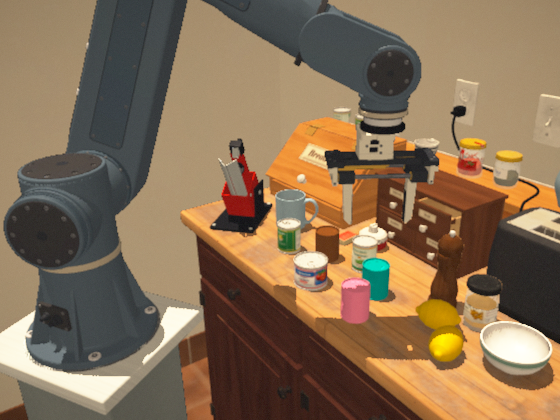

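View pics/top0.png

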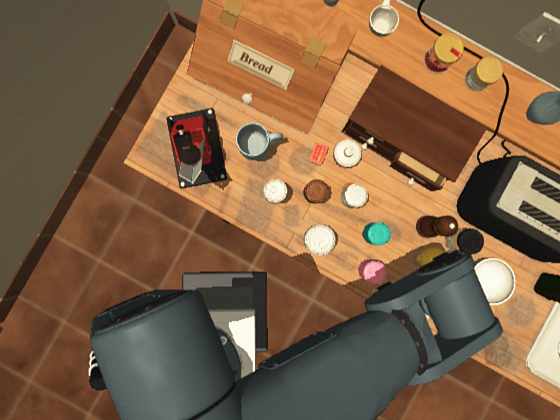

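The scene view shows these candidates: the dark-green-label tin at (289,236), a white/pale-green tin at (365,253), and brown (327,243), turquoise (376,279) and pink (355,301) look-alikes. The short wide tin is at (311,270). In the top view the green tin is at about (275,190), the white one at (355,195) and the dispenser at (195,150). I'll confirm these with a crop and then measure.

```bash
python3 - <<'E'
from h import *
s=cv2.imread('pics/scene0.png');t=cv2.imread('pics/top0.png')
a=cv2.resize(s[190:300,260:410],None,fx=2.6,fy=2.6,interpolation=cv2.INTER_CUBIC)
b=cv2.resize(s[130:240,200:350],None,fx=2.6,fy=2.6,interpolation=cv2.INTER_CUBIC)
cv2.imwrite('pics/cropA.png',np.hstack([a,b]))
cv2.imwrite('pics/cropB.png',cv2.resize(t[95:215,150:250],None,fx=5,fy=5,interpolation=cv2.INTER_CUBIC))
d=np.load('pics/top0.npy')
# lids by height
v,u=np.mgrid[0:420,0:560]; W=world('top',u,v,d)
for nm,(cu,cv_) in dict(green=(275,190),brown=(317,190),white=(355,195),short=(320,240),turq=(377,233),timer=(347,152),mug=(254,140)).items():
    w=W[cv_-20:cv_+21,cu-20:cu+21].reshape(-1,3); zt=np.percentile(w[:,2],90); 
    lid=w[abs(w[:,2]-zt)<0.008]; print(nm,'ztop',round(zt,4),'mid',np.round((lid.max(0)+lid.min(0))/2,4),'ext',np.round(np.ptp(lid,axis=0),4),'mean',lid.mean(0).round(4))
E
```

```text
green ztop 0.0713 mid [ 0.4524 -0.2185  0.0716] ext [0.0541 0.0539 0.0154] mean [ 0.4527 -0.2181  0.0705]
brown ztop 0.0714 mid [ 0.4513 -0.3188  0.0714] ext [0.0544 0.0546 0.0147] mean [ 0.4516 -0.3194  0.0706]
white ztop 0.0714 mid [ 0.4389 -0.4158  0.0715] ext [0.0563 0.0557 0.0158] mean [ 0.4391 -0.4158  0.0707]
short ztop 0.0583 mid [ 0.3312 -0.3268  0.0582] ext [0.0739 0.0727 0.0155] mean [ 0.3313 -0.3273  0.0564]
turq ztop 0.0714 mid [ 0.3441 -0.4699  0.0707] ext [0.0539 0.056  0.0143] mean [ 0.344  -0.4705  0.0708]
timer ztop 0.047 mid [ 0.5569 -0.409   0.047 ] ext [0.0833 0.0809 0.016 ] mean [ 0.5507 -0.4049  0.0428]
mug ztop 0.0871 mid [ 0.5763 -0.1719  0.0871] ext [0.0809 0.0919 0.0158] mean [ 0.5791 -0.1724  0.0884]
```

View pics/cropA.png

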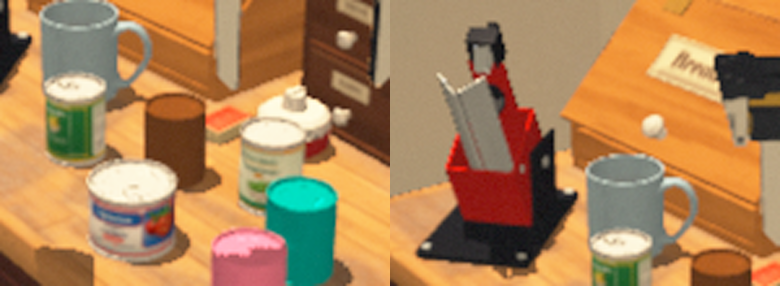

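View pics/cropB.png

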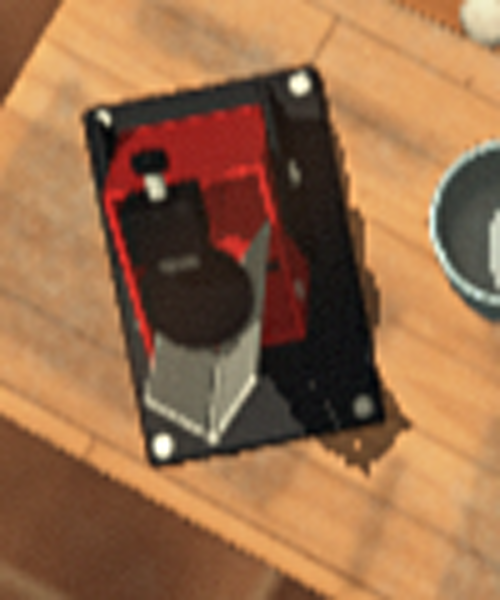

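The crops confirm it: the green tin and the white/pale-green tin are as named. In the top view the dispenser shows the black platform disc at about crop (193,290), with the trough below it toward the robot. Next is the chute pose, from the disc, the trough tip and the foot.

```bash
python3 - <<'E'
from h import *
p=cv2.cvtColor(cv2.imread('pics/top0.png'),cv2.COLOR_BGR2RGB);d=np.load('pics/top0.npy')
v,u=np.mgrid[0:420,0:560]; W=world('top',u,v,d)
# foot: bolts & black at z ~ foot height; print height profile
foot=np.zeros((420,560),np.uint8)
reg=(u>160)&(u<235)&(v>100)&(v<195)
blk=(p.max(2)<60)&reg&(d>0)
h=W[...,2][reg]; print(np.histogram(h,bins=np.arange(0,0.28,0.01)))
f=reg&(W[...,2]>0.004)&(W[...,2]<0.02)
pts=W[f][:,:2].astype(np.float32); r=cv2.minAreaRect(pts*1000); print('foot rect',r,cv2.boxPoints(r).round(0).tolist())
# disc region
cu,cv_=150+193/5,95+290/5
m=((u-cu)**2+(v-cv_)**2<8**2)&(d>0)
w=W[m]; c=w.mean(0); U,S,Vt=np.linalg.svd(w-c); n=Vt[2]*np.sign(Vt[2][2]); print('plane c',c.round(4),'n',n.round(3),'tilt',np.degrees(np.arccos(n[2])),'yaw',np.degrees(np.arctan2(-n[1],-n[0])),'rms',S[2]/len(w)**.5)
m=((u-cu)**2+(v-cv_)**2<16**2)&(abs((W-c)@n)<0.004)&(p.max(2)<90)
vis=cv2.imread('pics/top0.png'); vis[m]=(0,255,0); vis[f]=(255,255,0)
cv2.imwrite('pics/disc.png',cv2.resize(vis[95:215,150:250],None,fx=5,fy=5,interpolation=cv2.INTER_NEAREST))
w=W[m];print(len(w))
for q in [(192.5,182),(180,175),(201,170)]:
    print(q, W[int(q[1]),int(q[0])])
# trough tip in both views
E
```

```text
(array([2741,  999,   99,   54,   34,   73,   67,   93,  112,  182,   77,
         88,  102,   64,   69,  200,  205,   62,   53,   80,   54,   51,
        184,   34,    0,    0,    0,    0]), array([0.  , 0.01, 0.02, 0.03, 0.04, 0.05, 0.06, 0.07, 0.08, 0.09, 0.1 ,
       0.11, 0.12, 0.13, 0.14, 0.15, 0.16, 0.17, 0.18, 0.19, 0.2 , 0.21,
       0.22, 0.23, 0.24, 0.25, 0.26, 0.27, 0.28]))
foot rect ((570.2744750976562, -20.335777282714844), (188.57044982910156, 241.61965942382812), 89.46832275390625) [[449.0, -113.0], [690.0, -116.0], [692.0, 73.0], [450.0, 75.0]]
plane c [ 0.5318 -0.0246  0.1632] n [-0.859 -0.193  0.474] tilt 61.73140010533977 yaw 12.634369749817226 rms 0.0054026353280569395
156
(192.5, 182) [ 0.46365737 -0.03665834  0.19255565]
(180, 175) [ 0.47814565 -0.0127409   0.20366324]
(201, 170) [ 0.51031355 -0.03028408  0.01436497]
```

View pics/disc.png

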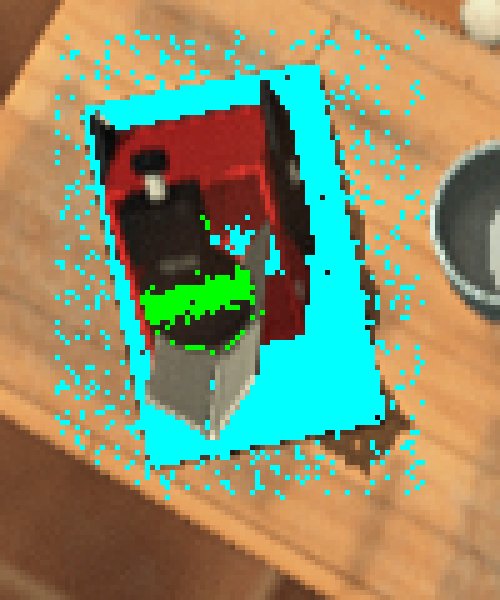

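```bash
python3 - <<'E'
from h import *
p=cv2.cvtColor(cv2.imread('pics/top0.png'),cv2.COLOR_BGR2RGB);d=np.load('pics/top0.npy')
v,u=np.mgrid[0:420,0:560]; W=world('top',u,v,d)
reg=(u>160)&(u<235)&(v>100)&(v<195)
f=(reg&(W[...,2]>0.004)&(W[...,2]<0.025)).astype(np.uint8)
f=cv2.morphologyEx(f,cv2.MORPH_OPEN,np.ones((3,3)))
n,l,st,_=cv2.connectedComponentsWithStats(f); k=1+np.argmax(st[1:,4])
r=cv2.minAreaRect((W[l==k][:,:2]*1000).astype(np.float32)); print('foot',r, cv2.boxPoints(r).round(0).tolist(), W[l==k][:,2].mean())
def plane(w):
    c=w.mean(0);S,Vt=np.linalg.svd(w-c)[1:];n=Vt[2]*np.sign(Vt[2][2]);return c,n,S[2]/len(w)**.5
def rpoly(poly):
    m=np.zeros((420,560),np.uint8); cv2.fillPoly(m,[np.round(np.array(poly)/5+[150,95]).astype(int)],1); return W[m>0]
def robust(w):
    for _ in range(6):
        c,n,s=plane(w); e=abs((w-c)@n); w=w[e<max(2.5*np.median(e),.001)]
    return c,n,s,len(w)
for nm,poly in dict(disc=[(165,325),(225,325),(235,310),(160,310)],disc2=[(160,310),(240,310),(250,285),(150,285)],left=[(158,365),(158,395),(205,425),(205,360)],right=[(222,360),(222,415),(252,380),(252,340)]).items():
    c,n,s,N=robust(rpoly(poly)); print(nm,c.round(4),n.round(3),'tilt',np.degrees(np.arccos(n[2])).round(1),'yaw',np.degrees(np.arctan2(-n[1],-n[0])).round(1),'rms',s.round(5),N)
# print height col along disc
for row in range(260,350,5): 
    print(row,W[95+row//5,150+193//5].round(3), p[95+row//5,150+193//5])
E
```

```text
foot ((568.95849609375, -17.80402374267578), (188.59576416015625, 124.65347290039062), 10.302541732788086) [[465.0, 27.0], [487.0, -96.0], [673.0, -62.0], [651.0, 60.0]] 0.011119276478490104
disc [ 0.5211 -0.0244  0.1546] [-0.667 -0.049  0.743] tilt 42.0 yaw 4.2 rms 0.00119 51
disc2 [ 0.5279 -0.0288  0.1688] [ 0.989 -0.01   0.145] tilt 81.7 yaw 179.4 rms 0.00382 114
left [ 0.4853 -0.0241  0.1816] [-0.515  0.852  0.089] tilt 84.9 yaw -58.8 rms 0.0048 93
right [ 0.4924 -0.044   0.1732] [0.479 0.802 0.358] tilt 69.1 yaw -120.8 rms 0.00033 70
260 [ 0.54  -0.029  0.196] [91 85 70]
265 [ 0.542 -0.025  0.17 ] [65 56 45]
270 [ 0.54  -0.024  0.167] [43 30 24]
275 [ 0.538 -0.024  0.166] [41 28 20]
280 [ 0.536 -0.023  0.163] [43 27 21]
285 [ 0.534 -0.023  0.163] [42 30 22]
290 [ 0.532 -0.023  0.163] [47 35 29]
295 [ 0.53  -0.023  0.159] [44 34 27]
300 [ 0.368 -0.211  1.243] [48 35 28]
305 [ 0.526 -0.023  0.16 ] [46 34 29]
310 [ 0.524 -0.022  0.155] [45 33 26]
315 [ 0.521 -0.022  0.157] [47 38 30]
320 [ 0.52  -0.021  0.153] [47 36 31]
325 [ 0.517 -0.022  0.155] [47 36 29]
330 [ 0.516 -0.021  0.149] [45 33 28]
335 [ 0.513 -0.021  0.15 ] [39 30 26]
340 [ 0.512 -0.02   0.146] [40 29 24]
345 [ 0.511 -0.017  0.13 ] [57 51 42]
```

```bash
python3 - <<'E'
from h import *
p=cv2.cvtColor(cv2.imread('pics/top0.png'),cv2.COLOR_BGR2RGB);d=np.load('pics/top0.npy')
v,u=np.mgrid[0:420,0:560]; W=world('top',u,v,d)
ps=np.radians(10.3);c,s=np.cos(ps),np.sin(ps)
X=np.array([.866*c,.866*s,.5]);Y=np.array([-s,c,0]);Z=np.array([-.5*c,-.5*s,.866])
nr=(X+Y)/2**.5; nl=(X-Y)/2**.5
def rpoly(poly):
    m=np.zeros((420,560),np.uint8); cv2.fillPoly(m,[np.round(np.array(poly)/5+[150,95]).astype(int)],1); m=(m>0)&(d>0); return W[m]
R=rpoly([(222,360),(222,415),(252,380),(252,340)])@nr
L=rpoly([(155,370),(155,390),(200,420),(205,365)]);Lp=L@nl
D=rpoly([(165,330),(220,330),(240,300),(155,300)])@Z
for q in(R,Lp,D): print(np.percentile(q,[5,25,50,75,95]).round(4))
print(np.histogram(Lp,bins=12))
A=np.array([nr,nl,Z,[0,0,1]])
b=np.array([np.median(R)+.0285,np.median(Lp)+.0285,np.median(D)+.022,.178])
o,*_=np.linalg.lstsq(A,b,rcond=None); print('O',o,'res',(A@o-b))
o2=np.linalg.solve(A[[0,1,3]],b[[0,1,3]]);print('O no disc',o2,'disc z local',(np.median(D)-o2@Z))
# triangulate spine top
def ray(n,px):
    ci=optics.camera_info(n);K=np.array(ci['camera_matrix']);Rr=np.array(ci['R']);C=-Rr.T@np.array(ci['t']);r=Rr.T@np.linalg.solve(K,[px[0],px[1],1]);return C,r/np.linalg.norm(r)
C1,r1=ray('top',(192.4,182.2));C2,r2=ray('scene',(225,163.8))
M=np.stack([r1,-r2],1);ab=np.linalg.lstsq(M,C2-C1,rcond=None)[0];P=(C1+ab[0]*r1,C2+ab[1]*r2);print('tri',P)
for O in(o,o2):
  T=O+X*-.043+Z*.04; print('trough top pred',T, proj('top',T),proj('scene',T))
sc=cv2.imread('pics/scene0.png')
def draw(n,img,O):
    for q in [O,O-.022*Z,O-.041*X+.04*Z,O-.016*X+.025*Y+.04*Z,O-.016*X-.025*Y+.04*Z,O+.022*X-.002*Z]:
        x=proj(n,q)[0]; cv2.circle(img,tuple(np.round(x*8*4+8).astype(int)//1),12,(0,255,0),-1,shift=3)
a=cv2.resize(sc[100:250,190:300],None,fx=4,fy=4,interpolation=cv2.INTER_CUBIC);t=cv2.imread('pics/top0.png');b=cv2.resize(t[95:215,150:250],None,fx=4,fy=4,interpolation=cv2.INTER_CUBIC)
for n,im,off in(('scene',a,(190,100)),('top',b,(150,95))):
    for q in [o,o-.022*Z,o-.043*X+.04*Z,o-.016*X+.025*Y+.04*Z,o-.016*X-.025*Y+.04*Z,o+.022*X-.002*Z]:
        x=(proj(n,q)[0]-off+.5)*4; cv2.circle(im,tuple(np.round(x).astype(int)),3,(0,255,0),-1)
b=cv2.copyMakeBorder(b,0,a.shape[0]-b.shape[0],0,0,cv2.BORDER_CONSTANT)
cv2.imwrite('pics/chk.png',cv2.resize(np.hstack([a,b]),None,fx=.9,fy=.9))
E
```

```text
[0.2592 0.26   0.2602 0.2604 0.2608]
[0.4281 0.4287 0.4292 0.4297 0.4304]
[-0.1234 -0.1215 -0.1202 -0.1188 -0.1175]
(array([ 1,  4,  4, 11, 14, 11, 15, 13,  7,  6,  2,  1]), array([0.4274386 , 0.42774206, 0.42804552, 0.42834898, 0.42865244,
       0.42895589, 0.42925935, 0.42956281, 0.42986627, 0.43016973,
       0.43047318, 0.43077664, 0.4310801 ]))
O [ 0.51943253 -0.02707507  0.17842157] res [-0.00014906 -0.00014906 -0.0003651   0.00042157]
O no disc [ 0.5199115  -0.02698802  0.178     ] disc z local -0.021026411076257773
tri (array([ 0.46288093, -0.03812533,  0.19618122]), array([ 0.46301187, -0.03834832,  0.19615622]))
trough top pred [ 0.46311692 -0.03730935  0.19156157] [[192.37627298 182.28297586]] [[224.77998943 165.46759208]]
trough top pred [ 0.46359589 -0.03722231  0.19114   ] [[192.36675465 182.08202687]] [[224.85971681 165.56248852]]
```

View pics/chk.png

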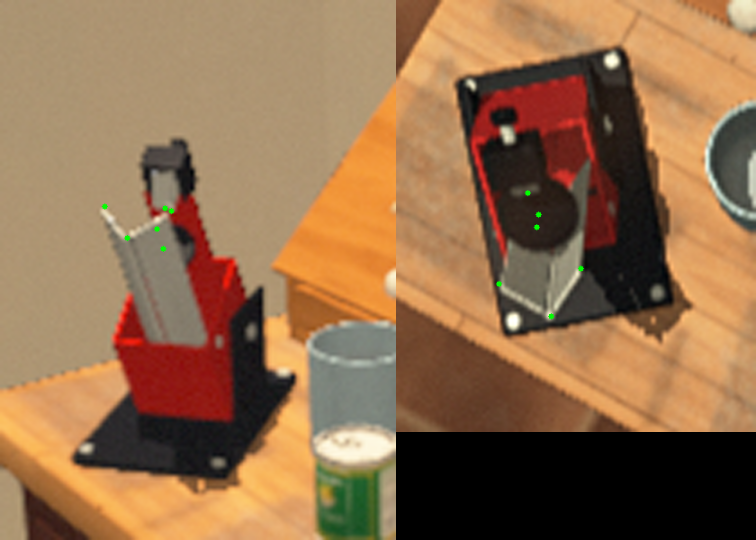

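The chute pose is O≈(0.5195,-0.027,0.178), yaw 10.3°. The trough planes, disc, foot and two-view checks all agree within about 1–2 mm, except the spine tip triangulated 4.5 mm high. The overlay dots sit on the trough corners (104,206), (127,237) and (167,208). Both tins stand at lid height 0.0715. I'll move now: a helper works out the relative moves.

```bash
cat >> h.py <<'E'
from scipy.spatial.transform import Rotation as Ro
ps=np.radians(10.3);c_,s_=np.cos(ps),np.sin(ps)
X=np.array([.866*c_,.866*s_,.5]);Y=np.array([-s_,c_,0]);Z=np.array([-.5*c_,-.5*s_,.866])
O=np.array([.5195,-.027,.178])
def down(): 
    x=-Y;z=np.array([0,0,-1.]);return Ro.from_matrix(np.stack([x,np.cross(z,x),z],1))
def chute(): return Ro.from_matrix(np.stack([-Y,-X,-Z],1))
def ch(x,y,z): return O+x*X+y*Y+z*Z
def rel(p,R):
    o=robot.observe();R0=Ro.from_rotvec(o['orientation'])
    print('t',round(o['clock'],2),'pos',o['eef_pos'].round(4),'F',o['ft_force'].round(1),'w',round(o['grip_width']*93,1))
    print('shift mm',(R0.inv().apply(np.array(p)-o['eef_pos'])*1000).round(1),'turn',(R0.inv()*R).as_rotvec().round(3))
E
python3 -c "
from h import *
rel([.4525,-.2183,.15],down())"
```

```text
t 0.1 pos [ 0.2455 -0.4919  0.2182] F [-0.3  0.1  0.4] w 92.9
shift mm [-152.3 -307.4   68.4] turn [0.    0.001 0.283]
```

```bash
python3 -m inch '[[[-25,-51,0],[0,0,0.05]],[[-50,-102,0],[0,0,0.1]],[[-75,-153,0],[0,0,0.14]],[[-101,-204,0],[0,0,0.19]],[[-126,-255,0],[0,0,0.24]],[[-152,-307,20],[0,0,0.283]],[[-152,-307,68],[0,0,0.283]],[[-152,-307,68],[0,0,0.283]]]' 76
python3 -c "
from h import *
cap('scene','s1');cap('top','t1')
rel([.4525,-.2183,.035],down())"
```

```text
clock: 1.1
eef_pos: [0.4508, -0.2173, 0.148]
orientation: [2.413, -2.011, -0.011]
ft_force: [-0.2, -0.3, 0.4]
grip_width: 0.816
t 1.2 pos [ 0.4524 -0.2192  0.1513] F [-1.4 -1.4 -0.4] w 76.0
shift mm [ -0.8  -0.3 116.3] turn [ 0.     0.001 -0.001]
```

View pics/s1.png

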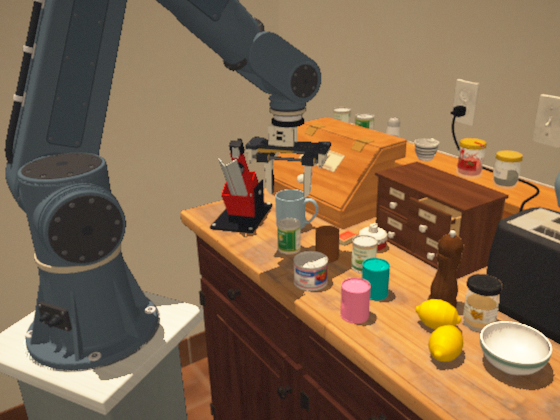

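The fingers are right above the green tin at (289,236) and nothing has been disturbed. Now I'll descend and grip.

```bash
python3 -m inch '[[[-1,0,35],[0,0,0]],[[-1,0,70],[0,0,0]],[[-1,0,100],[0,0,0]],[[-1,0,116],[0,0,0]],[[-1,0,116],[0,0,0]],[[-1,0,116],[0,0,0]]]' 76
python3 -m inch '[[[0,0,0],[0,0,0]],[[0,0,0],[0,0,0]],[[0,0,0],[0,0,0]],[[0,0,0],[0,0,0]],[[0,0,0],[0,0,0]],[[0,0,0],[0,0,0]]]' 40
python3 -c "
from h import *
rel([.4525,-.2183,.25],down())"
```

```text
clock: 1.95
eef_pos: [0.4529, -0.2188, 0.0366]
orientation: [-2.411, 2.014, -0.002]
ft_force: [-0.8, -0.2, 0.6]
grip_width: 0.818
clock: 2.7
eef_pos: [0.453, -0.2187, 0.0371]
orientation: [-2.41, 2.013, -0.002]
ft_force: [-1.5, 1.9, 7.5]
grip_width: 0.613
t 2.7 pos [ 0.453  -0.2187  0.0371] F [-1.5  1.9  7.5] w 57.0
shift mm [-4.000e-01  1.000e-01 -2.129e+02] turn [-0.002 -0.    -0.001]
```

```bash
python3 -m inch '[[[0,0,-30],[0,0,0]],[[0,0,-80],[0,0,0]],[[0,0,-130],[0,0,0]],[[0,0,-180],[0,0,0]],[[0,0,-213],[0,0,0]],[[0,0,-213],[0,0,0]]]'
python3 -c "
from h import *
rel(ch(.001,0,.1),chute())"
```

```text
clock: 3.45
eef_pos: [0.4533, -0.2191, 0.2518]
orientation: [-2.41, 2.013, -0.008]
ft_force: [0.3, -0.2, -3.0]
grip_width: 0.613
t 3.45 pos [ 0.4533 -0.2191  0.2518] F [ 0.3 -0.2 -3. ] w 57.0
shift mm [-177.1  -50.2  -13.6] turn [ 0.519 -0.003  0.   ]
```

```bash
python3 -m inch '[[[-35,-10,-14],[0.1,0,0]],[[-75,-21,-14],[0.21,0,0]],[[-115,-33,-14],[0.32,0,0]],[[-150,-43,-14],[0.42,0,0]],[[-177,-50,-14],[0.519,-0.003,0]],[[-177,-50,-14],[0.519,-0.003,0]],[[-177,-50,-14],[0.519,-0.003,0]]]'
python3 -c "
from h import *
cap('scene','s2');cap('top','t2')
rel(ch(.001,0,.05),chute())
a=cv2.resize(cv2.imread('pics/s2.png')[80:260,180:350],None,fx=2.3,fy=2.3);b=cv2.resize(cv2.imread('pics/t2.png')[70:250,130:300],None,fx=2.3,fy=2.3)
cv2.imwrite('pics/c2.png',np.hstack([a,b]))"
```

```text
clock: 4.32
eef_pos: [0.4708, -0.0364, 0.2647]
orientation: [-2.076, 1.733, -0.462]
ft_force: [-0.0, -0.2, -1.8]
grip_width: 0.612
t 4.42 pos [ 0.4712 -0.0366  0.2651] F [ 0.   0.4 -2.1] w 56.9
shift mm [-0.9 -0.2 50.1] turn [ 0.001 -0.001 -0.   ]
```

View pics/c2.png

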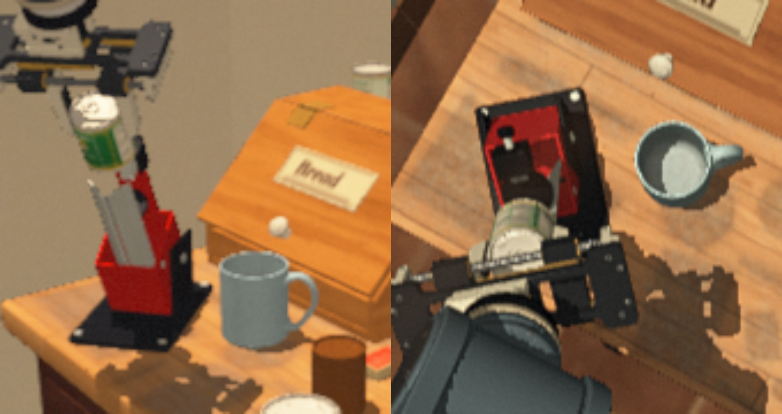

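The tin hangs in line above the trough: crop (98,130) in the scene view, about (527,225) in the top view. I'll descend in steps and watch the force.

```bash
python3 -m inch '[[[-1,0,13],[0,0,0]],[[-1,0,26],[0,0,0]],[[-1,0,38],[0,0,0]],[[-1,0,50],[0,0,0]],[[-1,0,50],[0,0,0]]]'
python3 -c "
from h import *
o=robot.observe();print('F chute xyz',[round(float(o['ft_force']@a),2) for a in(X,Y,Z)])
rel(ch(.001,0,.02),chute())"
```

```text
clock: 5.05
eef_pos: [0.4965, -0.0305, 0.2208]
orientation: [-2.074, 1.733, -0.461]
ft_force: [7.7, 7.9, -4.6]
grip_width: 0.611
F chute xyz [5.5, 6.38, -8.48]
t 5.05 pos [ 0.4965 -0.0305  0.2208] F [ 7.7  7.9 -4.6] w 56.8
shift mm [ 0.7  0.3 28.7] turn [ 0.001  0.001 -0.001]
```

```bash
python3 -m inch '[[[0,0,0],[0,0,0]],[[0,0,0],[0,0,0]]]'
python3 -c "
from h import *
o=robot.observe();print('F chute xyz',[round(float(o['ft_force']@a),2) for a in(X,Y,Z)])
cap('scene','s3');cap('top','t3')
o=robot.observe();print('F chute xyz',[round(float(o['ft_force']@a),2) for a in(X,Y,Z)])
rel(ch(.001,0,.02),chute())
a=cv2.resize(cv2.imread('pics/s3.png')[80:260,180:350],None,fx=2.3,fy=2.3);b=cv2.resize(cv2.imread('pics/t3.png')[70:250,130:300],None,fx=2.3,fy=2.3)
cv2.imwrite('pics/c3.png',np.hstack([a,b]))"
```

```text
clock: 5.3
eef_pos: [0.497, -0.0303, 0.2203]
orientation: [-2.074, 1.733, -0.461]
ft_force: [4.7, 4.3, -3.8]
grip_width: 0.614
F chute xyz [2.71, 3.36, -5.99]
F chute xyz [2.99, 3.67, -6.42]
t 5.4 pos [ 0.4969 -0.0303  0.2204] F [ 5.   4.6 -4.1] w 57.0
shift mm [ 0.8  0.4 28.1] turn [ 0.002  0.001 -0.002]
```

View pics/c3.png

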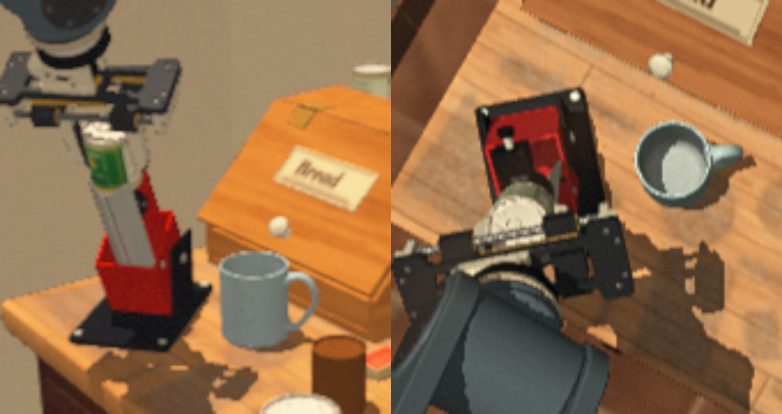

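The tin is entering the trough and lightly touches its right (-y) face, with a force of about +3 in X and +3.5 in Y. I'll nudge it off by about 1 mm in each and carry on.

```bash
python3 -m inch '[[[-1,-1,0],[0,0,0]],[[-1,-1,10],[0,0,0]],[[-1,-1,10],[0,0,0]]]'
python3 -c "
from h import *
o=robot.observe();print('F chute xyz',[round(float(o['ft_force']@a),2) for a in(X,Y,Z)],'ch',[round(float((o['eef_pos']-O)@a)*1000,1) for a in(X,Y,Z)])
"
```

```text
clock: 5.78
eef_pos: [0.5022, -0.0282, 0.2109]
orientation: [-2.075, 1.734, -0.458]
ft_force: [-0.4, -0.4, -4.2]
grip_width: 0.614
F chute xyz [-2.45, -0.37, -3.38] ch [1.5, 1.9, 37.1]
```

```bash
python3 -m inch '[[[0,0,8],[0,0,0]],[[0,0,16],[0,0,0]],[[0,0,24],[0,0,0]],[[0,0,32],[0,0,0]],[[0,0,32],[0,0,0]]]'
python3 -c "
from h import *
o=robot.observe();print('F chute xyz',[round(float(o['ft_force']@a),2) for a in(X,Y,Z)],'ch',[round(float((o['eef_pos']-O)@a)*1000,1) for a in(X,Y,Z)])
rel(ch(.001,.001,-.044),chute())
"
```

```text
clock: 6.4
eef_pos: [0.5178, -0.0253, 0.182]
orientation: [-2.075, 1.735, -0.457]
ft_force: [2.3, -2.3, -10.2]
grip_width: 0.61
F chute xyz [-3.48, -2.65, -9.79] ch [0.8, 1.9, 4.2]
t 6.4 pos [ 0.5178 -0.0253  0.182 ] F [  2.3  -2.3 -10.2] w 56.8
shift mm [ 1.  -0.4 48.2] turn [ 0.005  0.002 -0.002]
```

```bash
python3 -m inch '[[[0.5,0,0],[0,0,0]],[[1,0,0],[0,0,0]],[[1,0,0],[0,0,0]]]'
python3 -c "
from h import *
cap('scene','s4');cap('top','t4')
o=robot.observe();print('F chute xyz',[round(float(o['ft_force']@a),2) for a in(X,Y,Z)],'ch',[round(float((o['eef_pos']-O)@a)*1000,1) for a in(X,Y,Z)], o['ft_torque'])
a=cv2.resize(cv2.imread('pics/s4.png')[80:260,180:350],None,fx=2.3,fy=2.3);b=cv2.resize(cv2.imread('pics/t4.png')[70:250,130:300],None,fx=2.3,fy=2.3)
cv2.imwrite('pics/c4.png',np.hstack([a,b]))"
```

```text
clock: 6.78
eef_pos: [0.5178, -0.0256, 0.182]
orientation: [-2.075, 1.734, -0.455]
ft_force: [-1.0, 5.9, -3.6]
grip_width: 0.614
F chute xyz [-1.84, 4.97, -2.46] ch [0.7, 1.7, 4.2] [0.86785048 0.25189581 0.50627164]
```

View pics/c4.png

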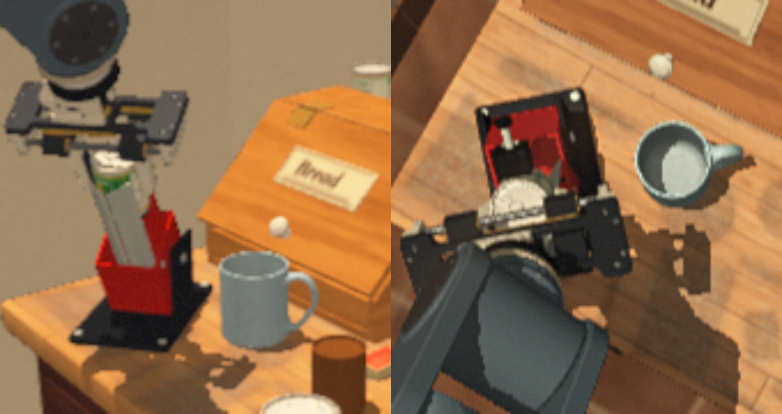

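```bash
python3 - <<'E'
from h import *
c=ch(.0007,.0017,.0042-.001)
im=cv2.imread('pics/s4.png');W=4;u0,v0=195,90
a=cv2.resize(im[v0:v0+110,u0:u0+90],None,fx=5,fy=5,interpolation=cv2.INTER_CUBIC)
th=np.linspace(0,2*np.pi,60)
for h,col in((.036,(0,255,255)),(-.036,(255,0,255))):
    q=np.array([c+h*Z+.0285*(np.cos(t)*X+np.sin(t)*Y) for t in th])
    x=((proj('scene',q)-[u0,v0]+.5)*5).round().astype(int); cv2.polylines(a,[x],True,col,1)
cv2.imwrite('pics/c5.png',a)
E
```

```text
(no output)
```

View pics/c5.png

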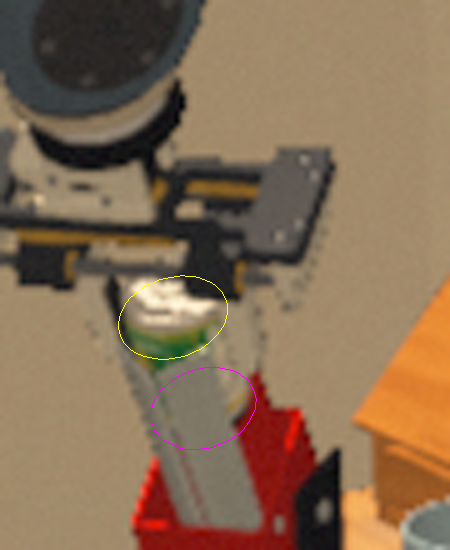

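The lid appears about 3 px above the predicted ellipse, so the tin may have slid up a few mm in the grip. The -y trough face touches at Y≈1.7, so I'll run about 1 mm further +Y and keep pushing.

```bash
python3 -m inch '[[[-1,0,5],[0,0,0]],[[-1,0,11],[0,0,0]],[[-1,0,17],[0,0,0]],[[-1,0,23],[0,0,0]],[[-1,0,29],[0,0,0]],[[-1,0,35],[0,0,0]],[[-1,0,35],[0,0,0]],[[-1,0,35],[0,0,0]]]'
python3 -c "
from h import *
cap('scene','s6')
o=robot.observe();print('F chute xyz',[round(float(o['ft_force']@a),2) for a in(X,Y,Z)],'ch',[round(float((o['eef_pos']-O)@a)*1000,1) for a in(X,Y,Z)], o['ft_torque'])
cv2.imwrite('pics/c6.png',cv2.resize(cv2.imread('pics/s6.png')[90:200,195:285],None,fx=5,fy=5,interpolation=cv2.INTER_CUBIC))"
```

```text
clock: 7.88
eef_pos: [0.5345, -0.0217, 0.1512]
orientation: [-2.076, 1.735, -0.455]
ft_force: [-0.2, -6.9, -10.8]
grip_width: 0.612
F chute xyz [-6.14, -5.33, -9.77] ch [0.2, 2.5, -31.0] [-1.180795    0.53431368 -0.63028578]
```

View pics/c6.png

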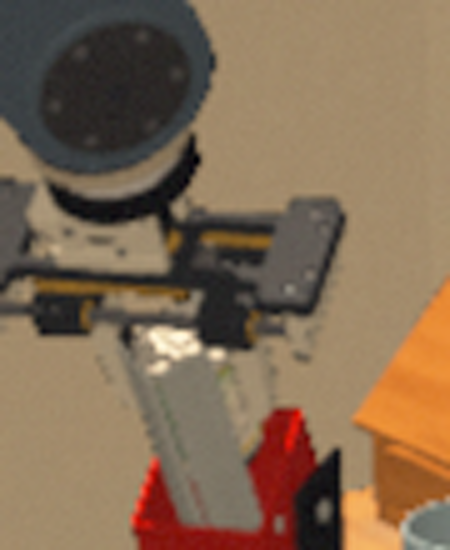

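```bash
cat > ov.py <<'E'
from h import *
import sys
def ov(tag,out,off=0.001):
    o=robot.observe();c=o['eef_pos']-off*Z
    u0,v0=195,90;a=cv2.resize(cv2.imread(f'pics/{tag}.png')[v0:v0+110,u0:u0+90],None,fx=5,fy=5,interpolation=cv2.INTER_CUBIC)
    th=np.linspace(0,2*np.pi,60)
    for h,col in((.036,(0,255,255)),(.044,(255,255,0))):
        q=np.array([c+h*Z+.0285*(np.cos(t)*X+np.sin(t)*Y) for t in th])
        cv2.polylines(a,[((proj('scene',q)-[u0,v0]+.5)*5).round().astype(int)],True,col,1)
    cv2.imwrite(f'pics/{out}.png',a)
ov(sys.argv[1],sys.argv[2])
E
python3 ov.py s6 c7
```

```text
(no output)
```

View pics/c7.png

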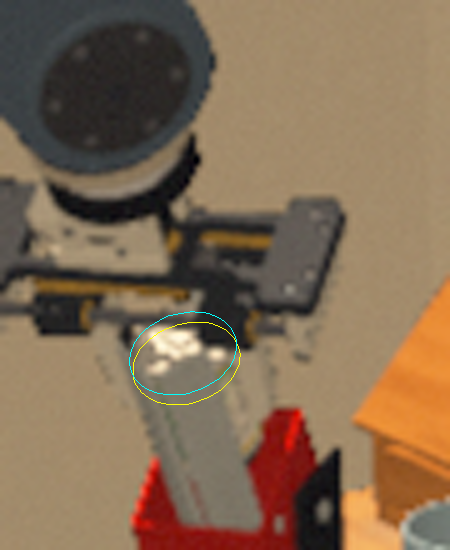

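```bash
python3 -m inch '[[[0,-0.5,5],[0,0,0]],[[0,-0.5,10],[0,0,0]],[[0,-0.5,14],[0,0,0]],[[0,-0.5,18],[0,0,0]],[[0,-0.5,18],[0,0,0]],[[0,-0.5,18],[0,0,0]]]'
python3 -c "
from h import *
cap('scene','s8');cap('top','t8')
o=robot.observe();print('F chute xyz',[round(float(o['ft_force']@a),2) for a in(X,Y,Z)],'ch',[round(float((o['eef_pos']-O)@a)*1000,1) for a in(X,Y,Z)])"
python3 ov.py s8 c8
python3 -c "
import cv2,numpy as np
b=cv2.resize(cv2.imread('pics/t8.png')[95:215,150:250],None,fx=4.6,fy=4.6)[:550]
cv2.imwrite('pics/c8.png',np.hstack([cv2.resize(cv2.imread('pics/c8.png'),(330,550*330//450)),b[:550*330//450]]))"
```

```text
clock: 8.68
eef_pos: [0.5435, -0.02, 0.1356]
orientation: [-2.076, 1.736, -0.455]
ft_force: [-1.1, -3.0, -8.5]
grip_width: 0.613
F chute xyz [-6.07, -4.12, -7.33] ch [0.4, 2.6, -49.1]
```

View pics/c8.png

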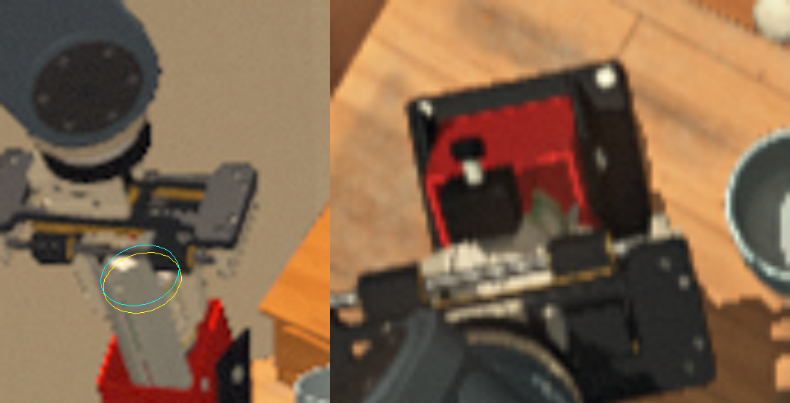

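```bash
python3 -m inch '[[[0,-0.5,3],[0,0,0]],[[0,-0.5,3],[0,0,0]],[[0,-0.5,3],[0,0,0]]]'
python3 -c "
from h import *
cap('top','t9');cap('scene','s9')
o=robot.observe();print('F chute xyz',[round(float(o['ft_force']@a),2) for a in(X,Y,Z)],'ch',[round(float((o['eef_pos']-O)@a)*1000,1) for a in(X,Y,Z)])
f=lambda t:cv2.resize(cv2.imread(f'pics/{t}.png')[112:152,165:215],None,fx=7.8,fy=7.8,interpolation=cv2.INTER_CUBIC)
cv2.imwrite('pics/c9.png',np.vstack([np.hstack([f('t0'),f('t4')]),np.hstack([f('t8'),f('t9')])])[:600])"
```

```text
clock: 9.15
eef_pos: [0.545, -0.0195, 0.1331]
orientation: [-2.076, 1.736, -0.454]
ft_force: [-4.8, -3.1, -6.3]
grip_width: 0.615
F chute xyz [-6.82, -3.01, -3.41] ch [0.5, 2.8, -52.1][ WARN:0@2.429] global loadsave.cpp:275 findDecoder imread_('pics/t0.png'): can't open/read file: check file path/integrity
Traceback (most recent call last):
TypeError: 'NoneType' object is not subscriptable
```

```bash
python3 -c "
from h import *
f=lambda t:cv2.resize(cv2.imread(f'pics/{t}.png')[114:150,165:215],None,fx=7.8,fy=7.8,interpolation=cv2.INTER_CUBIC)
cv2.imwrite('pics/c9.png',np.vstack([np.hstack([f('top0'),f('t4')]),np.hstack([f('t8'),f('t9')])])[:600])"
```

View pics/c9.png

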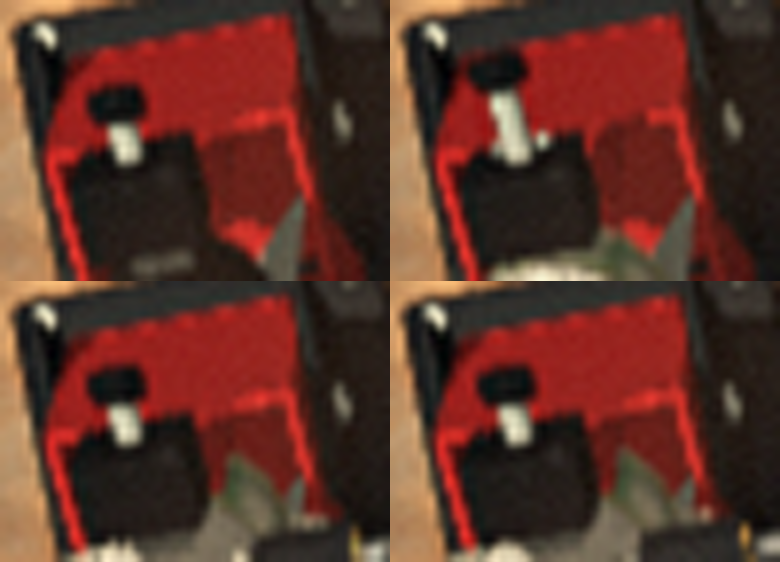

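The catch pin gives a clear reading: (125,130) with nothing pressing, long at (512,125) when pushed back, and short again in both bottom panels. So the catch has snapped out over the green lid. I'll release.

```bash
python3 -m inch '[[[0,0,0],[0,0,0]],[[0,0,0],[0,0,0]],[[0,0,0],[0,0,0]],[[0,0,0],[0,0,0]]]' 72
python3 -m inch '[[[0,0,-15],[0,0,0]],[[0,0,-40],[0,0,0]],[[0,0,-70],[0,0,0]],[[0,0,-105],[0,0,0]],[[0,0,-140],[0,0,0]],[[0,0,-160],[0,0,0]],[[0,0,-160],[0,0,0]]]'
python3 -c "
from h import *
cap('top','t10');cap('scene','s10')
rel([.439,-.4158,.25],down())
a=cv2.resize(cv2.imread('pics/s10.png')[80:260,180:350],None,fx=2.3,fy=2.3);b=cv2.resize(cv2.imread('pics/t10.png')[70:250,130:300],None,fx=2.3,fy=2.3)
cv2.imwrite('pics/c10.png',np.hstack([a,b]))"
```

```text
clock: 9.75
eef_pos: [0.5452, -0.0195, 0.1333]
orientation: [-2.076, 1.735, -0.455]
ft_force: [-0.1, -0.4, 0.5]
grip_width: 0.772
clock: 10.62
eef_pos: [0.4677, -0.0344, 0.2736]
orientation: [-2.075, 1.734, -0.458]
ft_force: [0.1, 0.7, -0.8]
grip_width: 0.773
t 10.72 pos [ 0.4675 -0.0341  0.2719] F [0.2 0.2 0.7] w 72.1
shift mm [370.6  93.6 -29.9] turn [-0.517  0.004 -0.002]
```

View pics/c10.png

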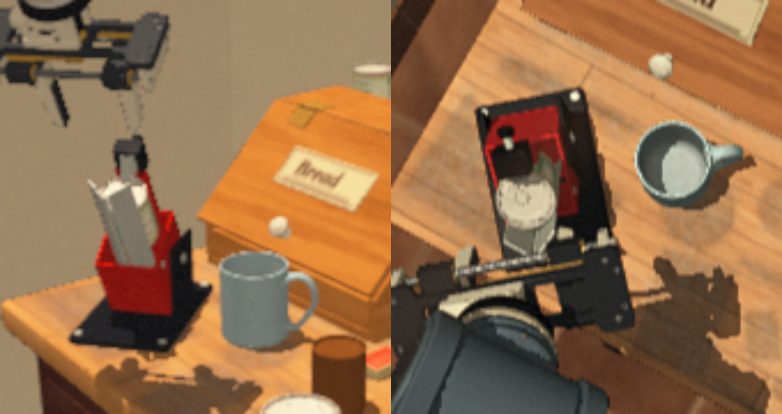

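The green tin is held in the chute: lid at (527,200), catch pin short. I'll check its lid position by depth, which also refines the chute's centre line.

```bash
python3 - <<'E'
from h import *
p=cv2.cvtColor(cv2.imread('pics/t10.png'),cv2.COLOR_BGR2RGB);d=np.load('pics/t10.npy')
v,u=np.mgrid[0:420,0:560]; W=world('top',u,v,d); L=(W-O)@np.stack([X,Y,Z],1)
m=(np.hypot(u-187,v-157)<16)&(d>0)&(abs(L[...,2]+.004)<.006)&(np.hypot(L[...,0],L[...,1])<.034)&(p.min(2)>90)
l=L[m]; print(m.sum(),'median',np.median(l,0).round(4),'mid',((l.max(0)+l.min(0))/2).round(4),np.ptp(l,axis=0).round(4))
w=W[m];c=w.mean(0);Vt=np.linalg.svd(w-c)[2];n=Vt[2]*np.sign(Vt[2][2]);print('normal vs Z',np.degrees(np.arccos(n@Z)))
E
```

```text
429 median [-0.0031  0.0023 -0.0058] mid [-0.003   0.0001 -0.0041] [0.0555 0.0559 0.0116]
normal vs Z 0.7069790278676611
```

```bash
python3 -m inch '[[[45,12,-30],[-0.08,0,0]],[[95,24,-30],[-0.16,0,0]],[[145,37,-30],[-0.24,0,0]],[[195,49,-30],[-0.32,0,0]],[[245,62,-30],[-0.4,0,0]],[[295,75,-30],[-0.48,0,0]],[[345,87,-30],[-0.517,0.004,0]],[[371,94,-30],[-0.517,0.004,0]]]' 76
python3 -c "
from h import *
cap('top','t11')
rel([.439,-.4158,.045],down())"
```

```text
clock: 11.72
eef_pos: [0.4388, -0.418, 0.247]
orientation: [-2.41, 2.015, 0.006]
ft_force: [0.6, 0.6, 0.4]
grip_width: 0.817
t 11.78 pos [ 0.4383 -0.4198  0.2465] F [-2.4 -1.1 -2. ] w 76.0
shift mm [ -3.2  -1.8 201.5] turn [ 0.002  0.003 -0.003]
```

```bash
python3 -m inch '[[[-3,-2,55],[0,0,0]],[[-3,-2,110],[0,0,0]],[[-3,-2,110],[0,0,0]]]'
python3 -c "
from h import *
rel([.439,-.4158,.037],down())"
```

```text
clock: 12.15
eef_pos: [0.438, -0.4139, 0.132]
orientation: [-2.408, 2.014, 0.019]
ft_force: [0.4, 0.6, -0.5]
grip_width: 0.82
t 12.15 pos [ 0.438  -0.4139  0.132 ] F [ 0.4  0.6 -0.5] w 76.3
shift mm [ 3.  -1.2 95. ] turn [ 0.006  0.011 -0.002]
```

```bash
python3 -m inch '[[[1,0,15],[0.003,0.005,0]],[[2,0,45],[0.006,0.011,0]],[[2,0,75],[0.006,0.011,0]],[[2,0,92],[0.006,0.011,0]],[[2,0,95],[0.006,0.011,0]],[[2,0,95],[0.006,0.011,0]],[[2,0,95],[0.006,0.011,0]]]'
python3 -c "
from h import *
cap('scene','s12')
rel([.439,-.4158,.037],down())
cv2.imwrite('pics/c12.png',cv2.resize(cv2.imread('pics/s12.png')[180:310,260:420],None,fx=4,fy=4))"
```

```text
clock: 13.02
eef_pos: [0.4381, -0.4155, 0.0381]
orientation: [2.409, -2.015, 0.003]
ft_force: [-0.9, 0.3, 0.7]
grip_width: 0.821
t 13.07 pos [ 0.438  -0.4154  0.0379] F [ 0.5 -0.1  0.2] w 76.0
shift mm [ 0.5 -0.9  0.9] turn [-0.001 -0.002 -0.002]
```

View pics/c12.png

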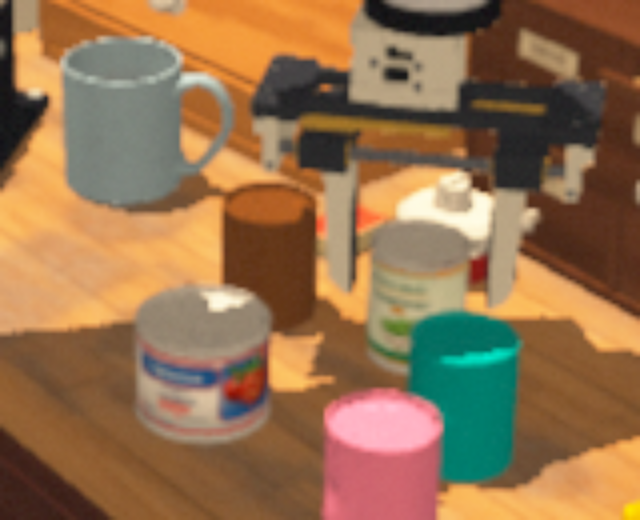

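The fingers straddle the white/pale-green tin (415,290). The neighbours are untouched. Now grip and lift.

```bash
python3 -m inch '[[[0,-1,1],[0,0,0]],[[0,-1,1],[0,0,0]],[[0,-1,1],[0,0,0]],[[0,-1,1],[0,0,0]],[[0,-1,1],[0,0,0]],[[0,-1,1],[0,0,0]]]' 40
python3 -m inch '[[[0,0,-30],[0,0,0]],[[0,0,-80],[0,0,0]],[[0,0,-130],[0,0,0]],[[0,0,-180],[0,0,0]],[[0,0,-213],[0,0,0]],[[0,0,-213],[0,0,0]]]'
python3 -c "
from h import *
rel(ch(.001,.002,.1),chute())"
```

```text
clock: 13.82
eef_pos: [0.4391, -0.4152, 0.0371]
orientation: [2.409, -2.015, 0.003]
ft_force: [-0.0, 2.1, 4.8]
grip_width: 0.608
clock: 14.58
eef_pos: [0.4394, -0.4156, 0.2518]
orientation: [2.409, -2.015, 0.009]
ft_force: [1.2, -0.4, -2.6]
grip_width: 0.614
t 14.57 pos [ 0.4394 -0.4156  0.2518] F [ 1.2 -0.4 -2.6] w 57.1
shift mm [-370.1  -98.4  -14.9] turn [ 0.521 -0.006 -0.001]
```

```bash
python3 -m inch '[[[-40,-10,-15],[0.06,0,0]],[[-85,-22,-15],[0.13,0,0]],[[-135,-36,-15],[0.2,0,0]],[[-185,-49,-15],[0.27,0,0]],[[-235,-62,-15],[0.34,0,0]],[[-285,-76,-15],[0.41,0,0]],[[-330,-88,-15],[0.48,0,0]],[[-365,-97,-15],[0.521,-0.006,0]]]'
python3 -c "
from h import *
rel(ch(.0015,.002,.1),chute())"
```

```text
clock: 15.58
eef_pos: [0.4689, -0.0374, 0.263]
orientation: [-2.074, 1.733, -0.461]
ft_force: [0.8, -0.0, -1.3]
grip_width: 0.613
t 15.57 pos [ 0.4689 -0.0374  0.263 ] F [ 0.8 -0.  -1.3] w 57.0
shift mm [-3.2 -3.7 -0.6] turn [ 0.002  0.001 -0.002]
```

```bash
python3 -m inch '[[[-3,-3.5,0],[0,0,0]],[[-3,-3.5,0],[0,0,0]],[[-3,-3.5,0],[0,0,0]]]'
python3 -c "
from h import *
cap('top','t13')
rel(ch(.0015,.002,.045),chute())
cv2.imwrite('pics/c13.png',cv2.resize(cv2.imread('pics/t13.png')[95:215,150:250],None,fx=5,fy=5))"
```

```text
clock: 15.95
eef_pos: [0.4714, -0.0348, 0.2642]
orientation: [-2.074, 1.735, -0.46]
ft_force: [0.1, -0.7, -2.5]
grip_width: 0.614
t 16.0 pos [ 0.4714 -0.0348  0.2643] F [-0.4 -0.1 -1.7] w 57.2
shift mm [-1.  -0.6 54.1] turn [ 0.002  0.001 -0.003]
```

View pics/c13.png

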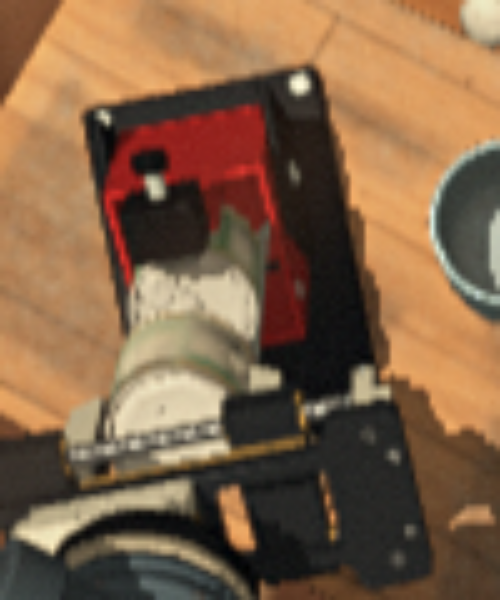

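The white tin at (185,370) is in line with the green lid at (195,295), and the catch pin is still short. I'll lower it.

```bash
python3 -m inch '[[[-1,-0.5,13],[0,0,0]],[[-1,-0.5,26],[0,0,0]],[[-1,-0.5,38],[0,0,0]],[[-1,-0.5,50],[0,0,0]],[[-1,-0.5,54],[0,0,0]],[[-1,-0.5,54],[0,0,0]]]'
python3 -c "
from h import *
o=robot.observe();print('F chute xyz',[round(float(o['ft_force']@a),2) for a in(X,Y,Z)],'ch',[round(float((o['eef_pos']-O)@a)*1000,1) for a in(X,Y,Z)])"
python3 -m inch '[[[0,0,6],[0,0,0]],[[0,0,12],[0,0,0]],[[0,0,18],[0,0,0]],[[0,0,24],[0,0,0]],[[0,0,30],[0,0,0]],[[0,0,30],[0,0,0]]]'
python3 -c "
from h import *
cap('top','t14');cap('scene','s14')
o=robot.observe();print('F chute xyz',[round(float(o['ft_force']@a),2) for a in(X,Y,Z)],'ch',[round(float((o['eef_pos']-O)@a)*1000,1) for a in(X,Y,Z)])
b=cv2.resize(cv2.imread('pics/t14.png')[95:215,150:250],None,fx=4,fy=4)
a=cv2.resize(cv2.imread('pics/s14.png')[90:210,190:290],None,fx=4,fy=4)
cv2.imwrite('pics/c14.png',np.hstack([a,b]))"
```

```text
clock: 16.75
eef_pos: [0.4979, -0.0288, 0.2172]
orientation: [-2.074, 1.735, -0.459]
ft_force: [-1.6, -2.0, -2.9]
grip_width: 0.617
F chute xyz [-3.15, -1.71, -1.48] ch [0.9, 2.1, 44.8]
clock: 17.5
eef_pos: [0.5125, -0.0261, 0.191]
orientation: [-2.074, 1.735, -0.459]
ft_force: [-0.2, -1.6, -3.6]
grip_width: 0.615
F chute xyz [-2.86, -1.65, -3.14] ch [0.7, 2.1, 14.8]
```

View pics/c14.png

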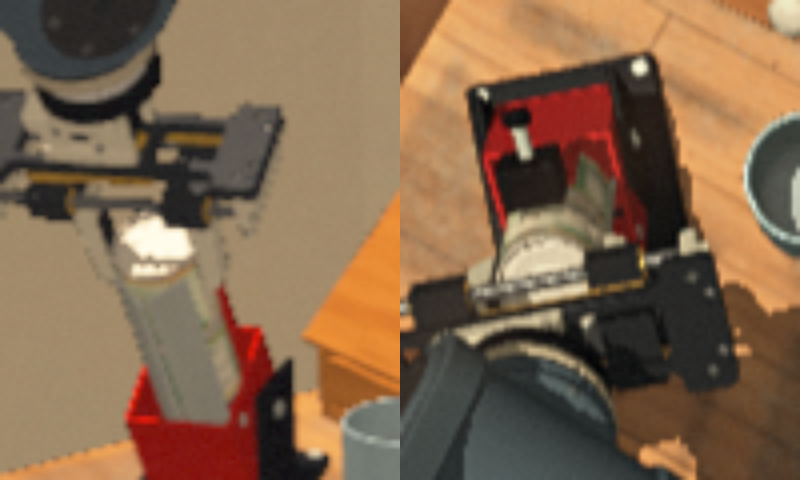

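The white tin is in the trough and the catch pin (518,135) is pushed back. I'll keep pushing.

```bash
python3 -m inch '[[[0,-0.5,6],[0,0,0]],[[0,-0.5,12],[0,0,0]],[[0,-0.5,18],[0,0,0]],[[0,-0.5,24],[0,0,0]],[[0,-0.5,30],[0,0,0]],[[0,-0.5,36],[0,0,0]],[[0,-0.5,42],[0,0,0]],[[0,-0.5,42],[0,0,0]]]'
python3 -c "
from h import *
o=robot.observe();print('F chute xyz',[round(float(o['ft_force']@a),2) for a in(X,Y,Z)],'ch',[round(float((o['eef_pos']-O)@a)*1000,1) for a in(X,Y,Z)])"
python3 -m inch '[[[0,-0.5,5],[0,0,0]],[[0,-0.5,10],[0,0,0]],[[0,-0.5,15],[0,0,0]],[[0,-0.5,20],[0,0,0]],[[0,-0.5,20],[0,0,0]],[[0,-0.5,20],[0,0,0]]]'
python3 -c "
from h import *
cap('top','t15');cap('scene','s15')
o=robot.observe();print('F chute xyz',[round(float(o['ft_force']@a),2) for a in(X,Y,Z)],'ch',[round(float((o['eef_pos']-O)@a)*1000,1) for a in(X,Y,Z)])
b=cv2.resize(cv2.imread('pics/t15.png')[95:215,150:250],None,fx=4,fy=4)
a=cv2.resize(cv2.imread('pics/s15.png')[90:210,190:290],None,fx=4,fy=4)
cv2.imwrite('pics/c15.png',np.hstack([a,b]))"
```

```text
clock: 18.6
eef_pos: [0.5332, -0.0222, 0.1547]
orientation: [-2.075, 1.736, -0.458]
ft_force: [-3.4, -1.3, -3.5]
grip_width: 0.613
F chute xyz [-4.88, -0.69, -1.23] ch [0.7, 2.2, -27.3]
clock: 19.35
eef_pos: [0.5432, -0.0203, 0.1377]
orientation: [-2.075, 1.735, -0.458]
ft_force: [-5.4, -1.8, 0.7]
grip_width: 0.612
F chute xyz [-4.62, -1.29, 3.97] ch [1.1, 2.3, -47.1]
```

View pics/c15.png

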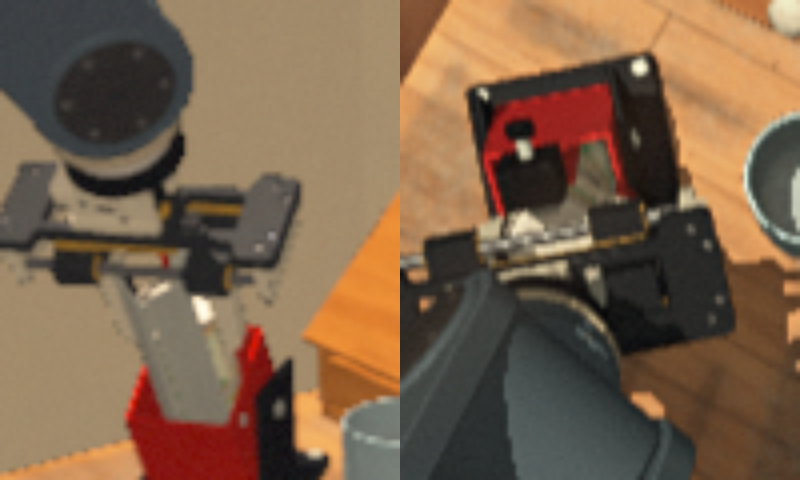

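```bash
python3 -m inch '[[[0,-0.5,4],[0,0,0]],[[0,-0.5,4],[0,0,0]],[[0,-0.5,4],[0,0,0]]]'
python3 -c "
from h import *
cap('top','t16')
o=robot.observe();print('F chute xyz',[round(float(o['ft_force']@a),2) for a in(X,Y,Z)],'ch',[round(float((o['eef_pos']-O)@a)*1000,1) for a in(X,Y,Z)])
f=lambda t:cv2.resize(cv2.imread(f'pics/{t}.png')[114:150,165:215],None,fx=7.8,fy=7.8,interpolation=cv2.INTER_CUBIC)
cv2.imwrite('pics/c16.png',np.vstack([np.hstack([f('t9'),f('t14')]),np.hstack([f('t15'),f('t16')])])[:600])"
```

```text
clock: 19.82
eef_pos: [0.5455, -0.0198, 0.1348]
orientation: [-2.074, 1.735, -0.458]
ft_force: [-5.0, -0.4, 0.8]
grip_width: 0.609
F chute xyz [-3.89, -0.39, 2.69] ch [1.7, 2.4, -50.8]
```

View pics/c16.png

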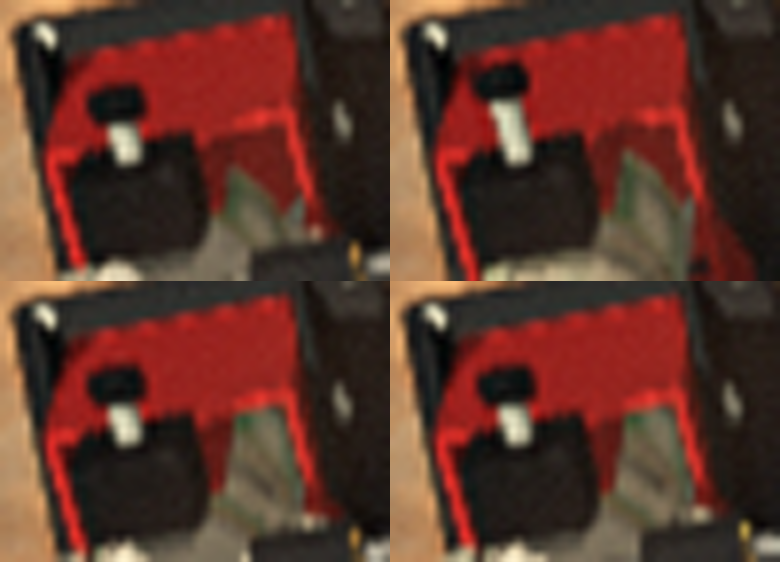

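The bottom panels show the pin short again at (125,410) and (515,410), the same as when the green tin was caught, so the catch is over the white lid. I'll release and withdraw.

```bash
python3 -m inch '[[[0,0,0],[0,0,0]],[[0,0,0],[0,0,0]],[[0,0,0],[0,0,0]],[[0,0,0],[0,0,0]]]' 72
python3 -m inch '[[[0,0,-15],[0,0,0]],[[0,0,-40],[0,0,0]],[[0,0,-70],[0,0,0]],[[0,0,-105],[0,0,0]],[[0,0,-140],[0,0,0]],[[0,0,-190],[0,0,0]],[[0,0,-230],[0,0,0]],[[0,0,-230],[0,0,0]]]'
python3 - <<'E'
from h import *
cap('top','t17');cap('scene','s17')
p=cv2.cvtColor(cv2.imread('pics/t17.png'),cv2.COLOR_BGR2RGB);d=np.load('pics/t17.npy')
v,u=np.mgrid[0:420,0:560]; W=world('top',u,v,d); L=(W-O)@np.stack([X,Y,Z],1)
m=(np.hypot(u-187,v-157)<16)&(d>0)&(abs(L[...,2]+.004)<.006)&(np.hypot(L[...,0],L[...,1])<.034)&(p.min(2)>90)
l=L[m]; print(m.sum(),'median',np.median(l,0).round(4),'mid',((l.max(0)+l.min(0))/2).round(4))
w=W[m];c=w.mean(0);Vt=np.linalg.svd(w-c)[2];n=Vt[2]*np.sign(Vt[2][2]);print('deg',np.degrees(np.arccos(n@Z)))
b=cv2.resize(cv2.imread('pics/t17.png')[95:215,150:250],None,fx=4,fy=4)
a=cv2.resize(cv2.imread('pics/s17.png')[110:230,190:290],None,fx=4,fy=4)
cv2.imwrite('pics/c17.png',np.hstack([a,b]))
E
```

```text
clock: 20.38
eef_pos: [0.5456, -0.0198, 0.1349]
orientation: [-2.074, 1.735, -0.458]
ft_force: [-0.3, -0.1, 0.1]
grip_width: 0.775
clock: 21.38
eef_pos: [0.4335, -0.0411, 0.3372]
orientation: [-2.072, 1.733, -0.466]
ft_force: [0.6, 0.4, 0.1]
grip_width: 0.778
427 median [-0.0022  0.0021 -0.0057] mid [-0.0039  0.0001 -0.0041]
deg 1.0878654138976511
```

View pics/c17.png

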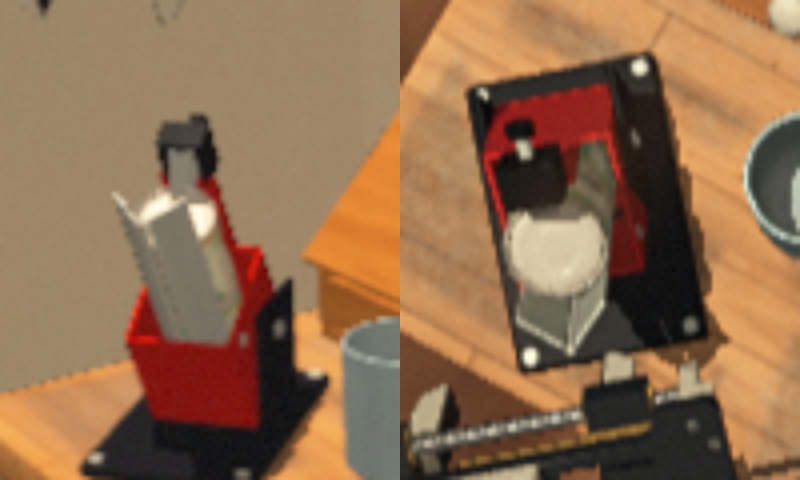

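View pics/s17.png

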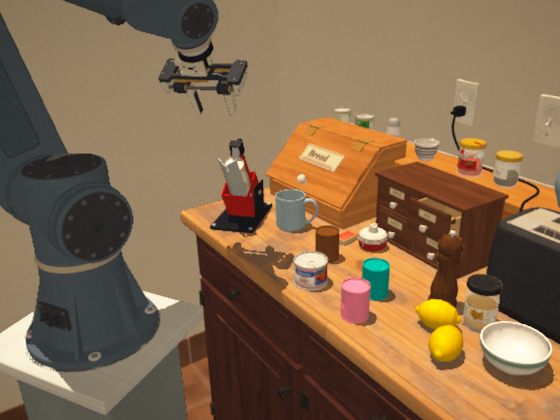

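The dispenser holds both tins: white lid at (555,250), pin short, lid at about z = -5 mm, tilt about 1°. The gripper is clear and the bystanders look unmoved. Handing in.

```bash
python3 -c "
from station import robot
print(robot.close_job())"
```

```text
the job is handed in; nothing more can be done
None
```

Both tins are in the dispenser and the job is handed in at about 21.5 s. The green tin went in first and the white one on top. I pushed each down in the grip until the catch pin came back to its short, full-reach position, then let go.

- **White tin, after release:** the lid sits 4–6 mm below the mouth by depth, so the centre is about 40–42 mm down. It is within about 4 mm sideways and tilted about 1°, with the catch pin short.
- **Green tin:** its lid measured the same before the white tin went in, with 0.7° tilt. I could not see it directly at the end. Its final depth and the platform's are inferred from the white tin resting on it.
- **Surroundings:** the last scene picture shows the mug, short tin, timer, matchbox and look-alikes where they were. I judged this by eye, without measuring it.
- **Checks that disagreed:**
  - The force along the chute read up to 10 N the wrong way during the pushes, so I relied on the catch pin instead.
  - The green tin seemed to slide up to about 8 mm in the grip while being pushed.
  - The trough touched on its -y side until I moved about 2 mm toward +y. That suggests my sideways estimate of the chute was 1–2 mm off.
  - The trough's top point came out 4.5 mm higher from the two views than from the fitted chute pose.

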